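Stack the packing plates on the two-pin jig

ROBOT

A 6-joint arm with a two-finger parallel gripper is mounted at the origin on a cart in front of the work surface, level with it; the furniture and walls round the work are solid. World frame = base frame: x ahead of the robot, y to its left, z up, the work surface at z = 0. Lengths are in m, angles in rad, forces in N, time in s.
With the tool pointing down it reaches from about 0.35 to 0.775 m from the base axis. Payload 5.5 kg.
Tool frame: the origin (TCP) lies at the very end of the fingers, on their centre line; the grasp point (between the pads) lies 19 mm behind it (env.tcp_to_grasp is the distance from the TCP to the grasp point, in m); z points along the fingers, y is the line along which they close (so a half turn about z gives the same grasp; the last joint's range is limited). The gripper opens to 85 mm and grips with 20 to 120 N. Pads are 22 mm wide; open, the fingers measure 114 mm over their backs; the gripper's body (76 mm by 85 mm) begins 54 mm behind the grasp point. The pads swing forward as they close: fully open they stand 13 mm farther back than shut.
Start: joints at [0.967, 0.313, 0.046, 1.304, 0, 1.431], TCP at [0.257, 0.514, 0.231] pointing down, gripper open.
Joint ranges: [-2.76, 2.76], [-0.86, 1.69], [-1.03, 1.26], [-2.2, 2.34], [-1.47, 1.5], [-3.14, 3.14]. Speed limits (rad/s): [2.57, 2.57, 3.14, 3.14, 3.14, 3.14].

INTERFACE

Orientations are given as a unit quaternion [x, y, z, w].
In Python, from cell import env gives the robot as it stands.
- The arm moves only by the tool arm_command, never from a script. Its argument "plan" is one flat list of numbers, 7 for each row, row after row: the opening, from -1 (shut) to 1 (fully open), then the shift along the world's x, y, z in cm, then the turn, a rotation vector about the world's x, y, z in rad. A call has 1 to 5 rows; each row shifts and turns the commanded pose from where the row before left it; what a row does not reach is not made up. A row lasts 1/10 s, in which the tool goes at most 50 mm and 8.59 degrees, less where a joint would pass 70% of its speed; a pose out of reach is approached as far as the arm can. A call with a gripper value outside its range is refused whole. The fingers move at their own pace and stop on an object; "force" is the grip in N (left out, the last holds). Time passes only in rows, so rows that do not move let the fingers close. It gives the time, the measured TCP pose, the force, the opening and the grip force at its end, in the units of the state.
- env.get_obs(): the state, without advancing time (a new reading comes with each control period).
- env.camera(name): name is "scene" or "top" or "wrist"; returns the picture (384x512x3 uint8, red, green, blue); there is no depth.
- env.camera_info(name): a dict with "camera_matrix" (3x3 intrinsics, pixels), "T" (4x4, takes a point from camera to world coordinates). Camera axes: x right, y down, z forward; pixel columns grow to the right and rows downward; lengths in m; the calibration is good to about 2 mm. The wrist camera is an equidistant fisheye: a pixel r from the principal point sees the ray r / f radians off the axis. A picture is of the moment at which its call begins: read the wrist's pose just before it. camera_info takes no time and is no camera call; for the wrist camera it gives the pose at the moment of the call.
- env.sign_off(): hands the job in; it is judged then, once.
Trained networks look in the newest picture that a camera, given by its name, has taken for a name from the list of things; names that differ only in an ending like _2 or _b are one class to them, and where a whole thing is asked for, a point or a joint stands for the part that bears it (a point fixed in the world has none). Each returns a list of dicts, best first, with "score" (0 to 1); they miss things now and then, are a little off and sometimes report something else, mostly with a low value. They report only what shows in the picture. A call takes as long as a camera call.
- env.find_in(camera, query): "box" ([centre column, centre row, width, height] as shares, 0 to 1, of the picture: columns of its width, rows of its height, round what is visible of it).
- env.trace(camera, query): "pixels" (384x512 bool, what is visible of it) and "box" ([centre column, centre row, width, height] as shares, 0 to 1, of the picture: columns of its width, rows of its height, round what is visible of it).
The state is a dict: "t": time; "q": joint angles; "qd": joint speeds; "effort": joint torques, N m; "eef_pos": TCP position; "ee_rot": TCP orientation; "contact_force": force on the tool from outside, world axes, zero at the start; "torque": the same for the moment, N m; "grip_width": opening from 0.0 (shut) to 1.0 (fully open); "gripper_force": force on a finger pad.
Only numpy, scipy, OpenCV 4.12 (cv2) and the standard library are available. Lean on these libraries where they do the work, as an engineer would, in place of code of your own. Each camera call takes 0.05 s, during which the arm holds its last target. There are 200 camera calls.

TASK

Make up the packing stack on the blue two-pin jig: pick out the four plates that have two holes and thread them over both pins one after another, in order of size with the largest at the bottom and the smallest on top, each lying flat on the one below. Leave the two plates with a single hole where they lie.

Things in the scene. Friction and masses are not known exactly. Their poses are not given: they have to be found in the camera images.
- pin_jig: Blue base fixed to the bench, 116 x 64 x 14 mm, with two upright steel pins 8 mm thick at x = -22 and +22 mm, y = 0 (44 mm apart). Pins stand 50 mm above the base's top (tips at z = 64 mm); their top 7 mm taper to a blunt nose. Origin: centre of the underside, on the bench; x along its length, y across, z up. Top of the base: z = 14 mm.
- steel_plate: Loose flat packing plate of bare dark grey steel, the largest of the four with two holes: 104 x 56 x 10 mm. Round through holes, 12 mm wide, at x = -22 and +22 mm, y = 0 (44 mm apart, matching the pins). Lies flat on the bench at first. Origin: centre of the underside; x along its length, y across its width, z up. Grip it across its 56 mm width at mid-length.
- green_plate: Loose flat packing plate of green-painted steel, the second largest of the four with two holes: 92 x 48 x 10 mm. Round through holes, 12 mm wide, at x = -22 and +22 mm, y = 0 (44 mm apart, matching the pins). Lies flat on the bench at first. Origin: centre of the underside; x along its length, y across its width, z up. Grip it across its 48 mm width at mid-length.
- brass_plate: Loose flat packing plate of yellow brass, the third largest of the four with two holes: 80 x 40 x 10 mm. Round through holes, 12 mm wide, at x = -22 and +22 mm, y = 0 (44 mm apart, matching the pins). Lies flat on the bench at first. Origin: centre of the underside; x along its length, y across its width, z up. Grip it across its 40 mm width at mid-length.
- copper_plate: Loose flat packing plate of reddish copper, the smallest of the four with two holes: 68 x 32 x 10 mm. Round through holes, 12 mm wide, at x = -22 and +22 mm, y = 0 (44 mm apart, matching the pins). Lies flat on the bench at first. Origin: centre of the underside; x along its length, y across its width, z up. Grip it across its 32 mm width at mid-length.
- odd_steel_plate: Loose flat plate of dark grey steel, 92 x 48 x 10 mm, with only one 12 mm hole in its middle: not part of the pack, to be left where it lies. Origin: centre of the underside; x along its length, z up.
- odd_brass_plate: Loose flat plate of yellow brass, 68 x 36 x 10 mm, with only one 12 mm hole in its middle: not part of the pack, to be left where it lies. Origin: centre of the underside; x along its length, z up.

How it is judged:
On the way, in this order (a step that is already met when the one before it is completed fails the run):
1. the steel plate is on both pins, bottom, flat on the jig base (horizontal distance between steel_plate and pin_jig below 0.004 m and angle between the x axis of steel_plate and the x axis of pin_jig, either way round below 0.15 rad and z of steel_plate in the frame of pin_jig between 0.011 and 0.017 m), for 0.2 s.
2. the green plate is on both pins, second, flat on the steel plate (horizontal distance between green_plate and pin_jig below 0.004 m and angle between the x axis of green_plate and the x axis of pin_jig, either way round below 0.15 rad and z of green_plate in the frame of pin_jig between 0.021 and 0.027 m), for 0.2 s.
3. the brass plate is on both pins, third, flat on the green plate (horizontal distance between brass_plate and pin_jig below 0.004 m and angle between the x axis of brass_plate and the x axis of pin_jig, either way round below 0.15 rad and z of brass_plate in the frame of pin_jig between 0.031 and 0.037 m), for 0.2 s.
4. the copper plate is on both pins, on top, flat on the brass plate (horizontal distance between copper_plate and pin_jig below 0.004 m and angle between the x axis of copper_plate and the x axis of pin_jig, either way round below 0.15 rad and z of copper_plate in the frame of pin_jig between 0.041 and 0.047 m), for 0.2 s.
At the end, for the whole second after the job is handed in: On both pins, bottom up: steel, green, brass, copper plate; each within 4 mm of the jig's centre, 0.15 rad of its length, 3 mm of its level (underside 14, 24, 34, 44 mm over the jig's underside), level within 0.06 rad, released, at rest; single-hole plates not moved over 30 mm (all of step 1 and all of step 2 and all of step 3 and all of step 4 and angle between each of steel_plate, green_plate, brass_plate, copper_plate's own z axis and vertical below 0.06 rad and linear speed of each of steel_plate, green_plate, brass_plate, copper_plate below 0.02 m/s); the robot touches nothing.
It fails at once if the single-hole steel plate is moved by more than 30 mm (distance of odd_steel_plate from where it was at the start of the episode above 0.03 m).
It fails at once if the single-hole brass plate is moved by more than 30 mm (distance of odd_brass_plate from where it was at the start of the episode above 0.03 m).
It also fails if it takes over 122 s, if anything falls off the work surface, if the arm or the gripper's body presses on something with over 40 N, if the wrist force passes 120 N, or if a joint passes its speed limit or range.

## Working session

There is one attempt and no reset: what is moved stays moved. The work goes in short steps, Python scripts to look and compute and a tool call to move; the robot and the scene stay as the last step left them, time stands still between calls to the robot, and variables do not carry over. Pictures are saved under pics/ and viewed, at most 14 in all, crops included, and the job is handed in when it is done.

Besides the shell and the picture viewer there is one more tool, called after "Call:" as a command line: name --argument value ..., lists and objects as JSON in quotes. arm_command: Moves the arm, as the interface text tells. Its arguments: {"type":"object","properties":{"plan":{"type":"array","items":{"type":"number"}},"force":{"type":"number"}},"required":["plan"]}

```bash
mkdir -p pics; ls; cat > h.py <<'E'
import numpy as np, cv2
from cell import env
def shot(n,f=None):
    im=env.camera(n)
    if f: cv2.imwrite('pics/'+f,im[:,:,::-1])
    return im
def toworld(cam,uv,z):
    c=env.camera_info(cam);K=np.array(c['camera_matrix']);T=np.array(c['T'])
    uv=np.atleast_2d(uv).astype(float)
    d=np.c_[(uv-[K[0,2],K[1,2]])/[K[0,0],K[1,1]],np.ones(len(uv))]
    if cam=='wrist':
        p=d[:,:2];th=np.linalg.norm(p,axis=1,keepdims=True)
        d=np.c_[np.sin(th)*p/np.maximum(th,1e-9),np.cos(th)]
    w=d@T[:3,:3].T
    return T[:3,3]+w*((z-T[2,3])/w[:,2])[:,None]
def poseof(cam,q,z):
    out=[]
    for r in env.trace(cam,q):
        m=r['pixels']
        cs,_=cv2.findContours(m.astype(np.uint8),cv2.RETR_EXTERNAL,cv2.CHAIN_APPROX_NONE)
        if not cs: continue
        c=max(cs,key=len)[:,0,:]
        w=toworld(cam,c,z)[:,:2]
        (cx,cy),(a,b),ang=cv2.minAreaRect((w*1000).astype(np.float32))
        if a<b: a,b,ang=b,a,ang+90
        out.append((q,round(r['score'],2),np.round([cx,cy,a,b,(ang+90)%180-90],1).tolist(),np.round(c.mean(0)).tolist()))
    return out
E
python3 - <<'E'
from h import *
shot('top','top.png');
for n in ['steel_plate','green_plate','brass_plate','copper_plate','odd_steel_plate','odd_brass_plate']:
    for o in poseof('top',n,.010): print(o)
for o in poseof('top','pin_jig',.014): print(o)
shot('scene','scene.png')
o=env.get_obs();print(o)
c=env.camera_info('top');print(c)
E
```

```text
pics
('steel_plate', 0.63, [489.8, 440.9, 103.7, 58.6, -14.7], [137.0, 217.0])
('green_plate', 0.92, [658.1, -177.6, 96.4, 55.4, -4.6], [383.0, 146.0])
('brass_plate', 0.83, [499.2, 33.3, 78.7, 40.7, -7.9], [300.0, 211.0])
('copper_plate', 0.71, [497.0, 157.7, 65.4, 33.2, -12.1], [250.0, 213.0])
('odd_steel_plate', 0.71, [647.2, -29.2, 92.0, 49.2, 15.9], [324.0, 152.0])
('odd_brass_plate', 0.58, [496.8, 305.7, 68.3, 39.5, -6.1], [191.0, 214.0])
('odd_brass_plate', 0.21, [497.6, 155.3, 68.8, 33.2, -14.8], [251.0, 213.0])
('pin_jig', 0.64, [635.7, 112.3, 114.8, 63.2, -15.7], [268.0, 157.0])
{'t': 0.45, 'q': array([ 9.67385256e-01,  3.13282501e-01,  4.59967270e-02,  1.30358933e+00,
       -7.24122500e-06,  1.43121343e+00]), 'qd': array([-0.00148273, -0.00240668,  0.00258975, -0.00155843,  0.00026476,
       -0.00077061]), 'effort': array([-1.18351534e-03, -4.79932094e+01,  2.98462790e+01,  3.32040647e-03,
       -1.49713615e-04,  1.02589237e-05]), 'eef_pos': array([0.2572392 , 0.51424358, 0.2312339 ]), 'ee_rot': array([ 2.29840789e-01,  9.73228242e-01, -3.80145385e-05, -1.09242713e-05]), 'contact_force': array([-0.84485868,  0.14920362, -0.19296349]), 'torque': array([-0.08367811,  0.03277847,  0.04355795]), 'gripper_force': 0.0, 'grip_width': 0.9994410923573183}
{'camera_matrix': array([[483.69693657,   0.        , 253.55786478],
       [  0.        , 483.69693657, 188.65640383],
       [  0.        ,   0.        ,   1.        ]]), 'T': array([[-0.01341334, -0.99878545,  0.04741002,  0.5002332 ],
       [-0.99984524,  0.01393715,  0.01073534,  0.13502037],
       [-0.01138306, -0.04725869, -0.99881782,  1.21600155],
       [ 0.        ,  0.        ,  0.        ,  1.        ]])}
```

View pics/top.png

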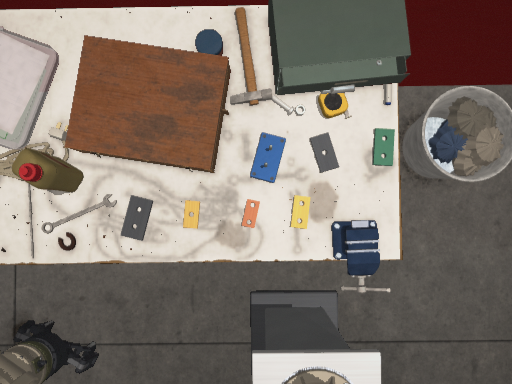

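View pics/scene.png

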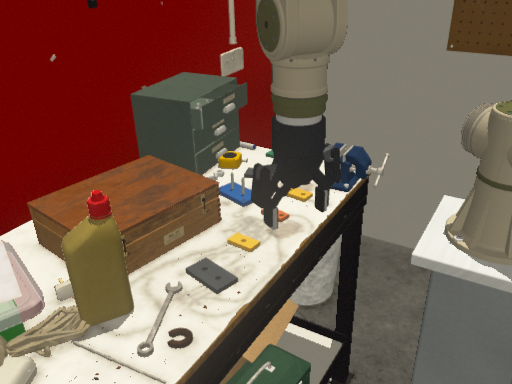

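The top view shows the two-hole steel plate at (137,217), copper at (250,213), brass at (300,211) and green at (383,146). The single-hole plates are yellow at (191,213) and grey at (324,152), and the jig is at (268,157). Next I'll move over the steel plate and refine with the wrist camera.

Call:
arm_command --plan '[1,4.66,-1.46,-1,0,0,0.042,1,4.66,-1.46,-1,0,0,0.042,1,4.66,-1.46,-1,0,0,0.042,1,4.66,-1.46,-1,0,0,0.042,1,4.66,-1.46,-1,0,0,0.042]'

```text
t: 0.95
eef_pos: [0.492, 0.4405, 0.181]
ee_rot: [0.126, 0.992, 0.0, 0.0]
contact_force: [0.1, 0.3, -0.2]
grip_width: 1.001
gripper_force: 0.0
```

```bash
cat >> h.py <<'E'
def st():
    from scipy.spatial.transform import Rotation as R
    o=env.get_obs();M=R.from_quat(o['ee_rot']).as_matrix()
    print('t',round(o['t'],2),'tcp',np.round(o['eef_pos']*1000,1),'yaw',round(np.degrees(np.arctan2(M[1,0],M[0,0])),2),'tilt',np.round(M[:2,2],4),'F',np.round(o['contact_force'],1),'gw',round(o['grip_width'],3),'gf',o['gripper_force'],'q',np.round(o['q'],2))
E
python3 - <<'E'
from h import *
st(); im=shot('wrist','w1.png')
print(poseof('wrist','steel_plate',.010)); print(env.camera_info('wrist')); st()
E
```

```text
t 0.95 tcp [492.  440.5 181. ] yaw 165.56 tilt [0.0003 0.0004] F [ 0.1  0.3 -0.2] gw 1.001 gf 0.0 q [0.61 0.5  0.2  1.27 0.   0.86]
[('steel_plate', 0.81, [490.0, 441.2, 104.5, 56.5, -15.9], [263.0, 166.0])]
{'camera_matrix': array([[297.31863964,   0.        , 260.8077699 ],
       [  0.        , 297.31863964, 191.62325117],
       [  0.        ,   0.        ,   1.        ]]), 'T': array([[ 0.25693753,  0.92273949,  0.28728896,  0.42111241],
       [ 0.96642498, -0.24457664, -0.07877199,  0.45769502],
       [-0.00242186,  0.29788271, -0.95459941,  0.32186235],
       [ 0.        ,  0.        ,  0.        ,  1.        ]])}
t 1.05 tcp [495.5 438.2 178.5] yaw 165.12 tilt [ 0.     -0.0019] F [-0.   1.1 -0.5] gw 1.001 gf 0.0 q [ 0.6   0.5   0.2   1.27 -0.    0.86]
```

View pics/w1.png

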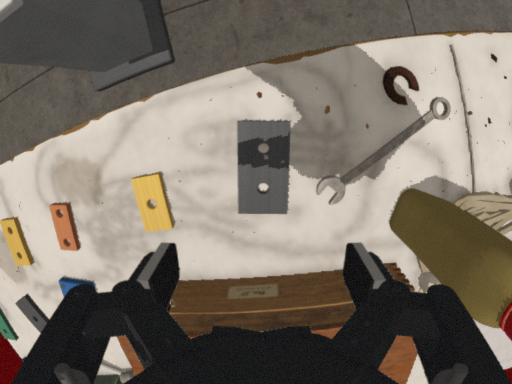

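The wrist picture has the steel plate centred at (263,166), with holes at (263,148) and (263,187). The arm was still settling, so I'll re-measure at rest.

```bash
python3 - <<'E'
from h import *
for i in range(2):
    st(); shot('wrist'); print(poseof('wrist','steel_plate',.010))
st()
E
```

```text
t 1.05 tcp [495.5 438.2 178.5] yaw 165.12 tilt [ 0.     -0.0019] F [-0.   1.1 -0.5] gw 1.001 gf 0.0 q [ 0.6   0.5   0.2   1.27 -0.    0.86]
[('steel_plate', 0.97, [482.6, 445.4, 104.4, 56.7, -15.5], [265.0, 163.0])]
t 1.15 tcp [491.1 440.3 180.2] yaw 165.29 tilt [-0.0017 -0.0007] F [0.  0.3 0.4] gw 1.001 gf 0.0 q [0.61 0.5  0.2  1.27 0.   0.87]
[('steel_plate', 0.74, [485.9, 444.7, 104.7, 56.5, -15.0], [263.0, 167.0])]
t 1.25 tcp [489.4 441.5 181.5] yaw 165.47 tilt [-0.0006  0.0001] F [ 0.7 -0.9 -0.5] gw 0.999 gf 0.0 q [0.61 0.5  0.2  1.27 0.   0.87]
```

```bash
cat >> h.py <<'E'
_ci=env.camera_info; _last={}
class _P: pass
def shot(n,f=None):
    _last[n]=_ci(n); im=env.camera(n)
    if f: cv2.imwrite('pics/'+f,im[:,:,::-1])
    return im
_tw=toworld
def toworld(cam,uv,z):
    c=_last[cam];K=np.array(c['camera_matrix']);T=np.array(c['T'])
    uv=np.atleast_2d(uv).astype(float)
    d=np.c_[(uv-[K[0,2],K[1,2]])/[K[0,0],K[1,1]],np.ones(len(uv))]
    if cam=='wrist':
        p=d[:,:2];th=np.linalg.norm(p,axis=1,keepdims=True)
        d=np.c_[np.sin(th)*p/np.maximum(th,1e-9),np.cos(th)]
    w=d@T[:3,:3].T
    return T[:3,3]+w*((z-T[2,3])/w[:,2])[:,None]
E
python3 - <<'E'
from h import *
for i in range(3):
    st(); shot('wrist'); print(poseof('wrist','steel_plate',.010))
st()
E
```

```text
t 1.25 tcp [489.4 441.5 181.5] yaw 165.47 tilt [-0.0006  0.0001] F [ 0.7 -0.9 -0.5] gw 0.999 gf 0.0 q [0.61 0.5  0.2  1.27 0.   0.87]
[('steel_plate', 0.66, [486.6, 443.3, 105.3, 56.4, -15.2], [262.0, 169.0])]
t 1.35 tcp [489.  442.1 182.1] yaw 165.56 tilt [0.0004 0.0006] F [-0.6  0.   0.3] gw 0.997 gf 0.0 q [0.61 0.49 0.2  1.27 0.   0.87]
[('steel_plate', 0.85, [487.0, 443.0, 105.1, 57.1, -15.2], [262.0, 169.0])]
t 1.45 tcp [489.1 442.2 182.1] yaw 165.57 tilt [0.0008 0.0007] F [ 0.4 -0.8 -0.3] gw 0.997 gf 0.0 q [0.61 0.49 0.2  1.27 0.   0.87]
[('steel_plate', 0.87, [486.8, 442.8, 106.6, 57.4, -15.4], [262.0, 168.0])]
t 1.55 tcp [489.4 442.  182. ] yaw 165.54 tilt [0.0008 0.0007] F [-0.3  0.1 -0. ] gw 1.004 gf 0.0 q [0.61 0.5  0.2  1.27 0.   0.87]
```

Call:
arm_command --plan '[1,-0.2,0.1,-4.5,0,0,-0.012,1,0,0,-4.5,0,0,0,1,0,0,-4.5,0,0,0,1,0,0,-3,0,0,0,1,0,0,0,0,0,0]'

```text
t: 2.05
eef_pos: [0.4843, 0.4401, 0.0113]
ee_rot: [0.132, 0.991, -0.003, -0.003]
contact_force: [-0.8, 0.4, -0.8]
grip_width: 0.998
gripper_force: 0.0
```

Call:
arm_command --plan '[1,0,0,-0.8,0,0,0,1,0,0,-0.8,0,0,0,1,0,0,-0.1,0,0,0,0.5,0,0,0,0,0,0,0.4,0,0,0,0,0,0]' --force 40

```text
t: 2.55
eef_pos: [0.4889, 0.4427, 0.0004]
ee_rot: [0.133, 0.991, 0.001, 0.001]
contact_force: [-0.2, 0.6, -0.5]
grip_width: 0.704
gripper_force: 0.0
```

Call:
arm_command --plan '[-1,0,0,0,0,0,0,-1,0,0,0,0,0,0,-1,0,0,0,0,0,0,-1,0,0,0,0,0,0,-1,0,0,0,0,0,0]' --force 60

```text
t: 3.05
eef_pos: [0.4891, 0.4429, 0.001]
ee_rot: [0.132, 0.991, 0.001, 0.001]
contact_force: [-0.8, -0.5, 6.0]
grip_width: 0.63
gripper_force: 63.4
```

Call:
arm_command --plan '[-1,0,0,1,0,0,0,-1,0,0,4,0,0,0,-1,0,0,4.5,0,0,0,-1,0,0,4.5,0,0,0,-1,0,0,4,0,0,0]'

```text
t: 3.55
eef_pos: [0.4881, 0.4421, 0.1821]
ee_rot: [0.133, 0.991, 0.0, 0.0]
contact_force: [0.7, 0.2, -2.1]
grip_width: 0.63
gripper_force: 64.3
```

Call:
arm_command --plan '[-1,0.5,-2.3,0,0,0,0,-1,1,-4.5,0,0,0,0,-1,1,-4.5,0,0,0,0,-1,1,-4.5,0,0,0,0,-1,1,-4.5,0,0,0,0]'

```text
t: 4.05
eef_pos: [0.533, 0.2376, 0.1797]
ee_rot: [0.132, 0.991, 0.0, 0.0]
contact_force: [1.3, -0.2, -1.8]
grip_width: 0.627
gripper_force: 64.3
```

Call:
arm_command --plan '[-1,1.5,-4.5,0,0,0,0,-1,1.5,-4.5,0,0,0,0,-1,1.5,-4.5,0,0,0,0,-1,1.5,-4.5,0,0,0,0,-1,0.6,-5,0,0,0,0]'

```text
t: 4.55
eef_pos: [0.6, 0.0079, 0.1797]
ee_rot: [0.132, 0.991, 0.0, 0.0]
contact_force: [0.8, -0.6, -2.1]
grip_width: 0.634
gripper_force: 64.3
```

Call:
arm_command --plan '[-1,0,0,0,0,0,0,-1,0,0,0,0,0,0,-1,0,0,0,0,0,0]'

```text
t: 4.85
eef_pos: [0.5988, 0.0102, 0.1794]
ee_rot: [0.132, 0.991, 0.0, -0.0]
contact_force: [-0.8, -0.3, -2.8]
grip_width: 0.625
gripper_force: 64.4
```

```bash
python3 - <<'E'
from h import *
st(); shot('wrist','w2.png'); print(poseof('wrist','pin_jig',.014)); st()
E
```

```text
t 4.85 tcp [598.8  10.2 179.4] yaw 164.79 tilt [-0.0005  0.0005] F [-0.8 -0.3 -2.8] gw 0.625 gf 64.37636733055115 q [-0.12  0.38  0.01  1.2   0.    0.15]
[('pin_jig', 0.92, [633.7, 111.2, 116.5, 65.7, -15.8], [356.0, 179.0])]
t 4.95 tcp [598.9  11.  179.5] yaw 164.88 tilt [-0.0002  0.0003] F [ 0.4  0.  -2. ] gw 0.63 gf 64.37615990638733 q [-0.12  0.38  0.01  1.2   0.    0.15]
```

View pics/w2.png

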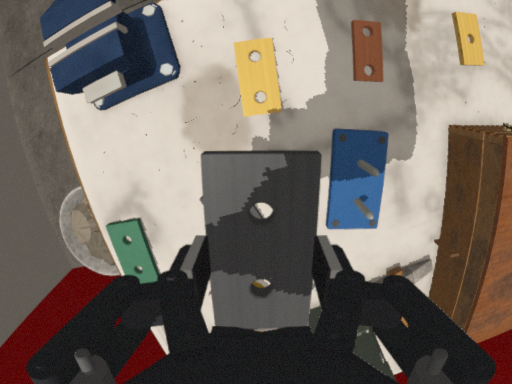

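The wrist picture shows both holes of the held plate at (261,210) and (261,285). The jig is at (356,179), with pins from about (359,163) to (377,172) and (355,200) to (370,216). I'll fit both from this view.

```bash
cat >> h.py <<'E'
from scipy.optimize import least_squares
def proj(P,cam='wrist'):
    c=_last[cam];K=np.array(c['camera_matrix']);T=np.array(c['T'])
    X=(np.atleast_2d(P)-T[:3,3])@T[:3,:3]
    if cam=='wrist':
        r=np.linalg.norm(X[:,:2],axis=1,keepdims=True);th=np.arctan2(r,X[:,2:]);n=X[:,:2]/np.maximum(r,1e-9)*th
    else: n=X[:,:2]/X[:,2:]
    return n*[K[0,0],K[1,1]]+[K[0,2],K[1,2]]
def pins(im,cam,x,y,deg):
    """fit jig pose from gray pin pixels: blob centroid = midpoint of pin (z .039)"""
    a=np.radians(deg);u=np.array([np.cos(a),np.sin(a)]);o=[]
    hsv=cv2.cvtColor(im,cv2.COLOR_RGB2HSV)
    for s in (-22,22):
        c=np.array([x,y])+s*u
        seg=np.array([np.r_[c,14],np.r_[c,62]])/1000
        p=proj(seg,cam); m=np.zeros(im.shape[:2],np.uint8)
        cv2.line(m,*[tuple(int(v) for v in np.round(q)) for q in p],1,15)
        g=m.astype(bool)&(hsv[:,:,1]<90)
        n,l,stt,ce=cv2.connectedComponentsWithStats(g.astype(np.uint8))
        k=1+np.argmax(stt[1:,4]);ys,xs=np.where(l==k)
        pts=np.c_[xs,ys].astype(float);d=(p[1]-p[0])/np.linalg.norm(p[1]-p[0])
        t=(pts-p[0])@d; e=(pts-p[0])@np.array([-d[1],d[0]])
        print('pin',s,'pred',p.round(1).tolist(),'len',round(np.linalg.norm(p[1]-p[0]),1),'along',t.min(),t.max(),'cross',e.mean().round(2),'n',len(t),'mid',ce[k].round(1))
        w=toworld(cam,ce[k],.039)[0][:2]*1000; o.append(w)
    o=np.array(o);v=o[1]-o[0]
    print('jig',o.mean(0).round(1),'span',np.linalg.norm(v).round(1),'deg',np.degrees(np.arctan2(v[1],v[0])).round(2))
def holes(im,cam,x,y,deg,z,thr=None,d=22):
    a=np.radians(deg);u=np.array([np.cos(a),np.sin(a)]);o=[]
    im=im.astype(float)
    for s in (-d,d):
        c=np.array([x,y])+s*u
        th=np.linspace(0,2*np.pi,40)
        def ring(r): return proj(np.c_[c[0]+r*np.cos(th),c[1]+r*np.sin(th),np.full(40,z*1000)]/1000,cam)
        m=np.zeros(im.shape[:2],np.uint8);cv2.fillPoly(m,[np.round(ring(10)).astype(np.int32)],1)
        R=np.round(ring(10.5)).astype(int);ref=np.median(im[R[:,1],R[:,0]],axis=0)
        D=np.linalg.norm(im-ref,axis=2)*m; g=D>(thr or .4*D.max())
        ys,xs=np.where(g); w=np.average(np.c_[xs,ys],axis=0,weights=np.minimum(D[g],D.max()*.8))
        area=np.polygon=None if 0 else len(xs)
        o.append(toworld(cam,w,z)[0][:2]*1000); print('hole',s,w.round(1),'n',area,'exp',round(cv2.contourArea(ring(6).astype(np.float32)),0))
    o=np.array(o);v=o[1]-o[0]
    print('holes c',o.mean(0).round(1),'span',np.linalg.norm(v).round(1),'deg',np.degrees(np.arctan2(v[1],v[0])).round(2))
E
sed -i 's/area=np.polygon=None if 0 else len(xs)/area=len(xs)/' h.py
python3 - <<'E'
from h import *
st(); im=shot('wrist')
pins(im,'wrist',634,112,-15.7)
T=env.get_obs()['eef_pos']*1000
holes(im,'wrist',T[0]-2,T[1],-15.2,(T[2]+4)/1000)
print(poseof('wrist','pin_jig',.014))
print(poseof('wrist','steel_plate',(T[2]+9)/1000))
st()
E
```

```text
t 4.95 tcp [598.9  11.  179.5] yaw 164.88 tilt [-0.0002  0.0003] F [ 0.4  0.  -2. ] gw 0.63 gf 64.37615990638733 q [-0.12  0.38  0.01  1.2   0.    0.15]
pin -22 pred [[358.8, 162.3], [374.3, 172.7]] len 18.7 along -2.192482420600307 22.216179929211954 cross -0.06 n 191 mid [367.3 168. ]
pin 22 pred [[355.0, 200.3], [368.9, 215.9]] len 21.0 along -1.7084036558248714 28.853547628743133 cross 0.13 n 210 mid [363.6 210.1]
jig [636.  113.3] span 45.9 deg -14.32
hole -22 [264.  209.2] n 184 exp 419.0
hole 22 [264.  282.2] n 63 exp 288.0
holes c [597.   12.6] span 44.1 deg -14.85
[('pin_jig', 0.67, [633.3, 111.1, 116.5, 66.8, -16.0], [355.0, 179.0])]
[('steel_plate', 0.81, [596.6, 10.8, 106.5, 57.0, -15.1], [261.0, 235.0])]
t 5.1 tcp [599.   11.  179.4] yaw 164.89 tilt [-0.      0.0001] F [ 0.2 -0.4 -2.2] gw 0.627 gf 64.37651038169861 q [-0.12  0.38  0.01  1.2   0.    0.15]
```

Call:
arm_command --plan '[-1,0.9,2.5,0,0,0,-0.004,-1,0.9,2.6,0,0,0,-0.004,-1,0.9,2.5,0,0,0,-0.004,-1,0.95,2.5,0,0,0,0,-1,0,0,-3,0,0,0]'

```text
t: 5.6
eef_pos: [0.6396, 0.115, 0.1534]
ee_rot: [0.136, 0.991, 0.002, 0.005]
contact_force: [0.5, -0.1, -2.7]
grip_width: 0.627
gripper_force: 64.4
```

Call:
arm_command --plan '[-1,0,0,-3,0,0,0,-1,0,0,-2.5,0,0,0,-1,0,0,-2,0,0,0,-1,0,0,0,0,0,0,-1,0,0,0,0,0,0]'

```text
t: 6.1
eef_pos: [0.6354, 0.1113, 0.0745]
ee_rot: [0.138, 0.99, -0.0, -0.0]
contact_force: [0.4, 0.7, -2.0]
grip_width: 0.627
gripper_force: 64.4
```

```bash
python3 - <<'E'
from h import *
im=shot('wrist'); st()
c=im[120:370,130:400]; c=cv2.resize(c,None,fx=2.2,fy=2.2,interpolation=cv2.INTER_CUBIC)
cv2.imwrite('pics/w3.png',c[:,:,::-1])
print(proj(np.array([[634+s*22*np.cos(a),112+s*22*np.sin(a),z] for a in [-.2758] for s in(-1,1) for z in (57,64)])/1000).round(1))
E
```

```text
t 6.15 tcp [636.3 111.2  75.5] yaw 164.13 tilt [0.0014 0.0002] F [ 0.  -0.4 -2.7] gw 0.631 gf 64.39326524734497 q [ 0.05  0.53 -0.02  1.02  0.    0.33]
[[262.4 196.9]
 [262.5 200.9]
 [262.4 263.5]
 [262.4 269.5]]
```

View pics/w3.png

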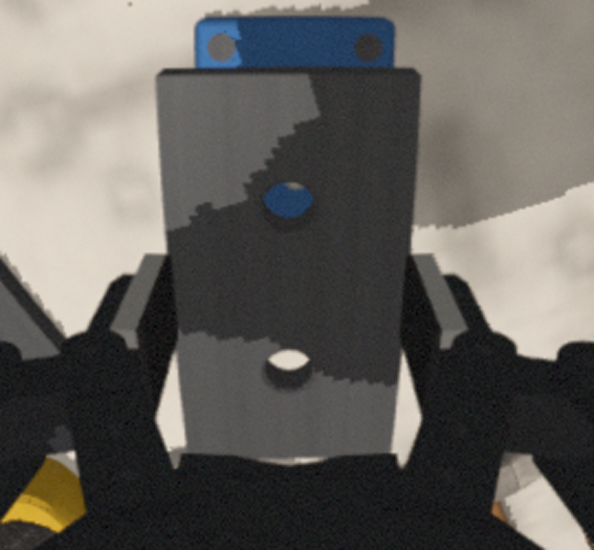

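In this crop the pin nose shows grey at the upper edge of the near hole (290,186). The jig base is centred about 6 crop pixels right of the plate. I'll let the arm settle, then compare numerically.

Call:
arm_command --plan '[-1,0,0,-0.5,0,0,0,-1,0,0,0,0,0,0,-1,0,0,0,0,0,0]'

```text
t: 6.45
eef_pos: [0.636, 0.1106, 0.07]
ee_rot: [0.138, 0.99, 0.0, 0.0]
contact_force: [-0.6, -0.1, -3.4]
grip_width: 0.629
gripper_force: 64.4
```

```bash
cat >> h.py <<'E'
def fitjig(im,T,off,hx):
    """visible blue edge of the near end of the base; and plate edges, in pixels"""
    hsv=cv2.cvtColor(im,cv2.COLOR_RGB2HSV)
    b=(hsv[:,:,0]>95)&(hsv[:,:,0]<125)&(hsv[:,:,1]>120)
    n,l,s,c=cv2.connectedComponentsWithStats(b[90:240,180:340].astype(np.uint8))
    k=1+np.argmax(s[1:,4]); x,y,w,h,a=s[k]; print('blue cols',180+x,180+x+w-1,'rows',90+y,90+y+h-1)
    ys,xs=np.where(l==k)
    for r in range(y+3,y+h-2,4): q=xs[ys==r]; print(' row',90+r,180+q.min(),180+q.max(),end=';')
    print()
def rim(T,yaw,offx,offy,hb):
    """predict hole rims for plate centre at tool offset (mm); T tcp mm"""
    a=np.radians(yaw);u=np.array([np.cos(a),np.sin(a)]);v=np.array([np.sin(a),-np.cos(a)])
    th=np.linspace(0,2*np.pi,60)
    for s in (22,-22):
        c=T[:2]+(offx+s)*u+offy*v
        P=[proj(np.c_[c[0]+6*np.cos(th),c[1]+6*np.sin(th),np.full(60,T[2]+z)]/1000) for z in (hb,hb+10)]
        print('rim bot rows',P[0].min(0).round(1),P[0].max(0).round(1),'top',P[1].min(0).round(1),P[1].max(0).round(1))
def tips(x,y,deg,zs=(64,57)):
    a=np.radians(deg);th=np.linspace(0,2*np.pi,40)
    for s in (-22,22):
        c=np.array([x,y])+s*np.array([np.cos(a),np.sin(a)])
        for z,r in zip(zs,(2.5,4)):
            p=proj(np.c_[c[0]+r*np.cos(th),c[1]+r*np.sin(th),np.full(40,z)]/1000);print('tip',s,z,p.min(0).round(1),p.max(0).round(1))
    L,W=58,32
    R=np.array([[np.cos(a),-np.sin(a)],[np.sin(a),np.cos(a)]])
    P=np.array([[-L,-W],[-L,W],[0,W],[0,-W]])@R.T+[x,y]
    print('base corners',proj(np.c_[P,np.full(4,14)]/1000).round(1).tolist())
E
python3 - <<'E'
from h import *
from scipy.spatial.transform import Rotation as R
st();o=env.get_obs();im=shot('wrist');T=o['eef_pos']*1000;M=R.from_quat(o['ee_rot']).as_matrix();yaw=np.degrees(np.arctan2(M[1,0],M[0,0]))
fitjig(im,T,0,0); rim(T,yaw,1.5,0,-1); tips(634,112,-15.8)
print('plate edge pred',end='');a=np.radians(yaw);u=np.array([np.cos(a),np.sin(a)]);v=np.array([np.sin(a),-np.cos(a)])
print(proj(np.array([np.r_[T[:2]+(1.5+52)*u+s*28*v,T[2]+9] for s in(-1,1)])/1000).round(1).tolist())
c=cv2.resize(im[130:310,200:320],None,fx=4.5,fy=3.3,interpolation=cv2.INTER_CUBIC)
cv2.imwrite('pics/w4.png',c[:,:,::-1])
E
```

```text
t 6.45 tcp [636.  110.6  70. ] yaw 164.08 tilt [0.0009 0.0001] F [-0.6 -0.1 -3.4] gw 0.629 gf 64.40011739730835 q [ 0.05  0.53 -0.02  1.01  0.    0.33]
blue cols 219 310 rows 127 150
 row 130 220 309; row 134 219 309; row 138 219 309; row 142 219 309; row 146 219 309;
rim bot rows [250.4 196. ] [273.6 217.7] top [249.7 202.5] [274.4 225.4]
rim bot rows [251.5 269.5] [272.3 286.5] top [251.  279.3] [272.9 296.7]
tip -22 64 [258.6 197.9] [268.  206.8]
tip -22 57 [256.  191.3] [270.4 204.9]
tip 22 64 [259.  268.9] [267.5 275.9]
tip 22 57 [256.6 260.7] [269.7 271.7]
base corners [[215.1, 126.9], [310.2, 126.8], [307.1, 207.9], [218.3, 208.1]]
plate edge pred[[201.7, 153.4], [322.5, 153.5]]
```

View pics/w4.png

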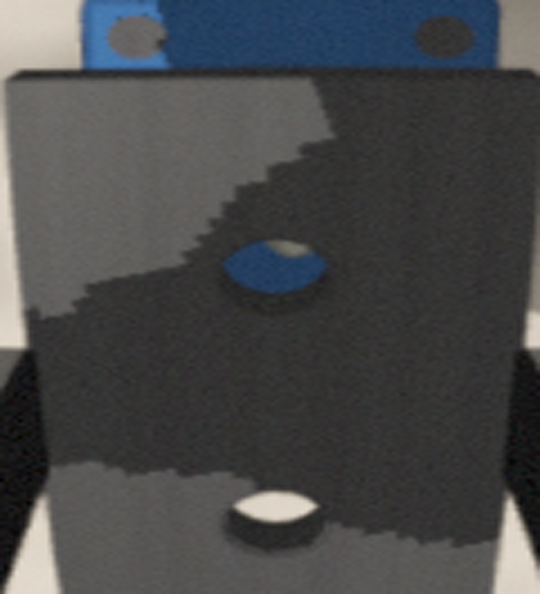

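The near pin's nose is about 2 mm right of the near hole's centre, and the lengthwise fit is good. I'll shift +y and descend with force checks.

Call:
arm_command --plan '[-1,0,0.2,0,0,0,0,-1,0,0,0,0,0,0,-1,0,0,-0.5,0,0,0,-1,0,0,-0.5,0,0,0,-1,0,0,0,0,0,0]'

```text
t: 7.0
eef_pos: [0.6348, 0.1126, 0.058]
ee_rot: [0.138, 0.99, -0.0, -0.001]
contact_force: [-0.6, -0.2, -3.0]
grip_width: 0.625
gripper_force: 64.4
```

```bash
python3 - <<'E'
from h import *
st();im=shot('wrist')
c=cv2.resize(im[130:310,200:320],None,fx=4.5,fy=3.3,interpolation=cv2.INTER_CUBIC)
cv2.imwrite('pics/w5.png',c[:,:,::-1])
E
```

```text
t 7.0 tcp [634.8 112.6  58. ] yaw 164.08 tilt [-0.0021 -0.    ] F [-0.6 -0.2 -3. ] gw 0.625 gf 64.39968466758728 q [ 0.05  0.54 -0.04  0.99  0.    0.33]
```

View pics/w5.png

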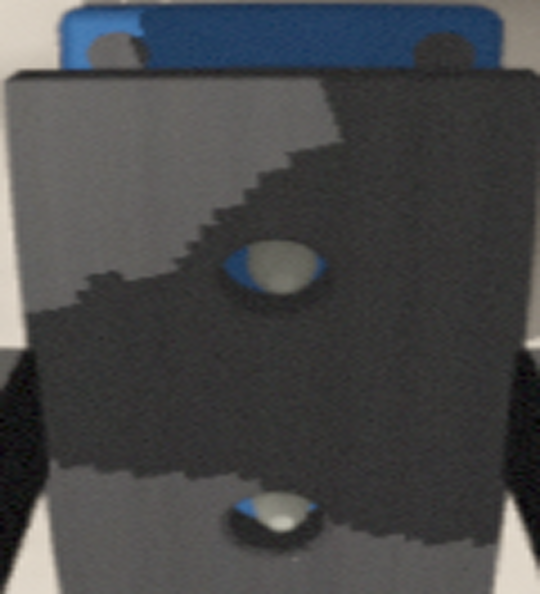

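Both pins are inside their holes, at (283,265) and (280,515), and there's no side force. I'll continue down.

Call:
arm_command --plan '[-1,0,0.05,-0.8,0,0,0,-1,0,0,-0.8,0,0,0,-1,0,0,-0.8,0,0,0,-1,0,0,-0.8,0,0,0,-1,0,0,-0.3,0,0,0]'

```text
t: 7.55
eef_pos: [0.6348, 0.113, 0.0227]
ee_rot: [0.138, 0.99, -0.0, -0.001]
contact_force: [-1.2, -1.0, -3.3]
grip_width: 0.629
gripper_force: 64.4
```

Call:
arm_command --plan '[-1,0,0,-0.3,0,0,0,-1,0,0,-0.3,0,0,0,-1,0,0,0,0,0,0]'

```text
t: 7.85
eef_pos: [0.6356, 0.1131, 0.018]
ee_rot: [0.138, 0.99, 0.0, -0.0]
contact_force: [-0.2, -0.1, -1.7]
grip_width: 0.627
gripper_force: 64.4
```

Call:
arm_command --plan '[-1,0,0,-0.2,0,0,0,-1,0,0,0,0,0,0,-1,0,0,-0.1,0,0,0,-1,0,0,0,0,0,0]'

```text
t: 8.25
eef_pos: [0.6357, 0.1131, 0.0153]
ee_rot: [0.138, 0.99, 0.0, 0.0]
contact_force: [-0.6, 0.3, -2.4]
grip_width: 0.633
gripper_force: 64.4
```

Call:
arm_command --plan '[1,0,0,0,0,0,0,1,0,0,0,0,0,0,1,0,0,0,0,0,0,1,0,0,2,0,0,0,1,0,0,4,0,0,0]'

```text
t: 8.75
eef_pos: [0.633, 0.113, 0.0726]
ee_rot: [0.138, 0.99, -0.001, -0.003]
contact_force: [0.5, 0.1, -0.2]
grip_width: 0.999
gripper_force: 0.0
```

Call:
arm_command --plan '[1,0,0,4.5,0,0,0,1,0,0,4.5,0,0,0,1,0,-2,1.5,0,0,0.02,1,0.4,-4.5,0,0,0,0.03,1,0.4,-4.5,0,0,0,0.03]'

```text
t: 9.25
eef_pos: [0.6445, 0.0029, 0.1822]
ee_rot: [0.097, 0.995, -0.0, 0.002]
contact_force: [1.2, 0.2, -0.4]
grip_width: 1.002
gripper_force: 0.0
```

Call:
arm_command --plan '[1,0.3,-4.5,0,0,0,0.03,1,0.3,-4.5,0,0,0,0.03,1,0.3,-4.5,0,0,0,0.03,1,0.3,-4,0,0,0,0.03,1,0,0,0,0,0,0]'

```text
t: 9.75
eef_pos: [0.6558, -0.1777, 0.1801]
ee_rot: [0.042, 0.999, -0.001, 0.001]
contact_force: [0.2, -0.4, -0.3]
grip_width: 0.997
gripper_force: 0.0
```

Call:
arm_command --plan '[1,0,0,0,0,0,0,1,0,0,0,0,0,0,1,0,0,0,0,0,0]'

```text
t: 10.05
eef_pos: [0.6557, -0.1703, 0.1805]
ee_rot: [0.038, 0.999, 0.0, 0.0]
contact_force: [-0.0, 0.5, 0.5]
grip_width: 1.004
gripper_force: 0.0
```

```bash
python3 - <<'E'
from h import *
st(); shot('wrist','w6.png'); print(poseof('wrist','green_plate',.010)); st()
shot('top');print(poseof('top','steel_plate',.024),poseof('top','pin_jig',.014))
E
```

```text
t 10.05 tcp [ 655.7 -170.3  180.5] yaw 175.65 tilt [0.     0.0003] F [-0.   0.5  0.5] gw 1.004 gf 0.0 q [-0.37  0.53  0.26  1.29  0.   -0.3 ]
[('green_plate', 0.67, [656.9, -178.4, 91.6, 48.2, -4.5], [254.0, 173.0])]
t 10.15 tcp [ 655.8 -170.3  180.6] yaw 175.66 tilt [0.0001 0.0001] F [ 0.3  1.5 -0.4] gw 1.004 gf 0.0 q [-0.37  0.53  0.26  1.29  0.   -0.3 ]
[('steel_plate', 0.6, [636.3, 113.2, 104.6, 58.0, -15.5], [267.0, 156.0])] [('pin_jig', 0.65, [584.3, 126.7, 62.1, 11.3, 76.9], [262.0, 178.0])]
```

View pics/w6.png

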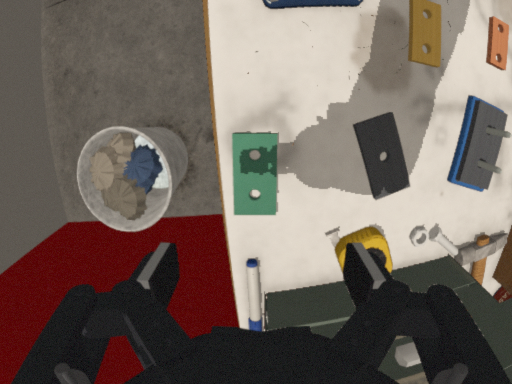

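The steel plate is seated on the jig in the wrist view (480,145), and the top camera puts it at (636.3, 113.2). The green plate is at (255,173) in the wrist picture. I'll grasp it.

Call:
arm_command --plan '[1,0.1,-0.8,-4.5,0,0,0,1,0,0,-4.5,0,0,0,1,0,0,-4.5,0,0,0,1,0,0,-3,0,0,0,1,0,0,0,0,0,0]'

```text
t: 10.8
eef_pos: [0.6526, -0.1779, 0.0098]
ee_rot: [0.039, 0.999, 0.002, -0.005]
contact_force: [-0.6, 0.8, -0.7]
grip_width: 0.999
gripper_force: 0.0
```

Call:
arm_command --plan '[0.5,0,0,-0.8,0,0,0,0.5,0,0,-0.7,0,0,0,0.4,0,0,0,0,0,0,0.3,0,0,0,0,0,0,0.2,0,0,0,0,0,0]' --force 40

```text
t: 11.3
eef_pos: [0.6576, -0.1798, 0.0017]
ee_rot: [0.039, 0.999, 0.0, 0.001]
contact_force: [1.2, 1.4, 0.9]
grip_width: 0.6
gripper_force: 0.5
```

Call:
arm_command --plan '[-1,0,0,0,0,0,0,-1,0,0,0,0,0,0,-1,0,0,0,0,0,0,-1,0,0,0,0,0,0,-1,0,0,0,0,0,0]' --force 60

```text
t: 11.8
eef_pos: [0.6577, -0.1798, 0.0022]
ee_rot: [0.039, 0.999, -0.0, 0.001]
contact_force: [-1.4, 2.6, 6.6]
grip_width: 0.535
gripper_force: 61.8
```

Call:
arm_command --plan '[-1,0,0,1,0,0,0,-1,0,0,3.5,0,0,0,-1,0,0,4,0,0,0,-1,0,0,2.3,0,0,0,-1,-0.3,1.3,0,0,0,0]'

```text
t: 12.3
eef_pos: [0.6566, -0.1692, 0.1134]
ee_rot: [0.04, 0.999, -0.002, 0.004]
contact_force: [1.8, 0.0, -2.7]
grip_width: 0.534
gripper_force: 62.3
```

Call:
arm_command --plan '[-1,-0.3,4,0,0,0,-0.029,-1,-0.3,4,0,0,0,-0.029,-1,-0.3,4,0,0,0,-0.029,-1,-0.3,4,0,0,0,-0.029,-1,-0.3,4,0,0,0,-0.029]'

```text
t: 12.8
eef_pos: [0.6366, 0.0354, 0.1064]
ee_rot: [0.112, 0.994, -0.0, -0.002]
contact_force: [0.1, 0.0, -2.5]
grip_width: 0.538
gripper_force: 62.4
```

Call:
arm_command --plan '[-1,-0.2,4,0,0,0,-0.029,-1,-0.2,4,0,0,0,-0.027,-1,0,0,-2,0,0,0,-1,0,0,-2,0,0,0,-1,0,0,0,0,0,0]'

```text
t: 13.3
eef_pos: [0.6315, 0.1142, 0.0641]
ee_rot: [0.138, 0.99, -0.001, -0.003]
contact_force: [0.4, 0.6, -3.7]
grip_width: 0.533
gripper_force: 62.4
```

Call:
arm_command --plan '[-1,0,0,0,0,0,0,-1,0,0,0,0,0,0]'

```text
t: 13.5
eef_pos: [0.6345, 0.113, 0.0687]
ee_rot: [0.139, 0.99, 0.0, -0.0]
contact_force: [0.6, 1.0, -1.6]
grip_width: 0.53
gripper_force: 62.4
```

```bash
cat >> h.py <<'E'
def hover(offx,hb,L,W,f):
    from scipy.spatial.transform import Rotation as R
    st();o=env.get_obs();im=shot('wrist');T=o['eef_pos']*1000;M=R.from_quat(o['ee_rot']).as_matrix();yaw=np.degrees(np.arctan2(M[1,0],M[0,0]))
    rim(T,yaw,offx,-.5,hb); tips(633.8,113.4,-15.9)
    a=np.radians(yaw);u=np.array([np.cos(a),np.sin(a)]);v=np.array([np.sin(a),-np.cos(a)])
    print('edge pred',proj(np.array([np.r_[T[:2]+(offx+L/2)*u+(s*W/2-.5)*v,T[2]+hb+10] for s in(-1,1)])/1000).round(1).tolist())
    c=cv2.resize(im[130:310,200:320],None,fx=4.5,fy=3.3,interpolation=cv2.INTER_CUBIC)
    cv2.imwrite('pics/'+f,c[:,:,::-1])
E
python3 - <<'E'
from h import *
hover(0.5,-2.2,92,48,'w7.png')
E
```

```text
t 13.5 tcp [634.5 113.   68.7] yaw 164.0 tilt [-0.0002  0.0001] F [ 0.6  1.  -1.6] gw 0.53 gf 62.408294677734375 q [ 0.05  0.53 -0.03  1.01  0.    0.33]
rim bot rows [249.6 197.2] [272.5 218.7] top [248.8 203.7] [273.3 226.3]
rim bot rows [250.7 269.9] [271.3 286.7] top [250.2 279.6] [271.9 296.9]
tip -22 64 [257.6 201.5] [267.  210.3]
tip -22 57 [255.  194.7] [269.5 208.3]
tip 22 64 [258.  272.3] [266.5 279.2]
tip 22 57 [255.7 264. ] [268.8 274.9]
base corners [[214.1, 129.5], [309.7, 129.3], [306.5, 210.6], [217.4, 210.8]]
edge pred [[210.1, 167.5], [312.0, 167.5]]
```

View pics/w7.png

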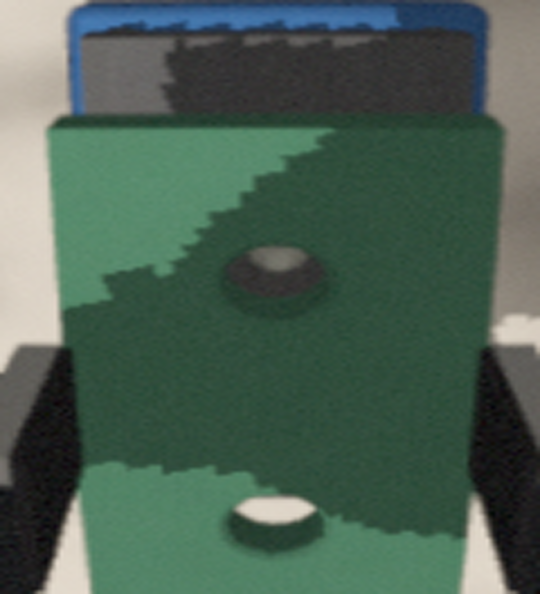

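The nose is centred sideways in the near hole (blob 247–308, hole 228–325), and the lengthwise fit agrees within 1 mm. I'll descend.

Call:
arm_command --plan '[-1,0,0,-0.5,0,0,0,-1,0,0,-0.4,0,0,0,-1,0,0,-0.3,0,0,0,-1,0,0,-0.3,0,0,0,-1,0,0,0,0,0,0]'

```text
t: 14.05
eef_pos: [0.6343, 0.113, 0.0526]
ee_rot: [0.139, 0.99, -0.0, -0.001]
contact_force: [0.1, 0.6, -2.1]
grip_width: 0.537
gripper_force: 62.4
```

```bash
python3 - <<'E'
from h import *
hover(0,-2.2,92,48,'w8.png')
E
```

```text
t 14.05 tcp [634.3 113.   52.6] yaw 164.02 tilt [-0.0011  0.    ] F [ 0.1  0.6 -2.1] gw 0.537 gf 62.41467475891113 q [ 0.05  0.55 -0.05  0.98  0.    0.33]
rim bot rows [249.6 198.1] [272.5 219.5] top [248.8 204.6] [273.2 227.2]
rim bot rows [250.7 270.7] [271.3 287.4] top [250.2 280.4] [271.8 297.6]
tip -22 64 [257.3 213. ] [267.7 222.6]
tip -22 57 [254.4 205. ] [270.4 219.9]
tip 22 64 [257.8 288.5] [267.  295.7]
tip 22 57 [255.3 279.1] [269.4 290.5]
base corners [[210.2, 132.3], [313.9, 132.2], [310.0, 219.6], [214.2, 219.7]]
edge pred [[210.2, 168.5], [311.9, 168.5]]
```

View pics/w8.png

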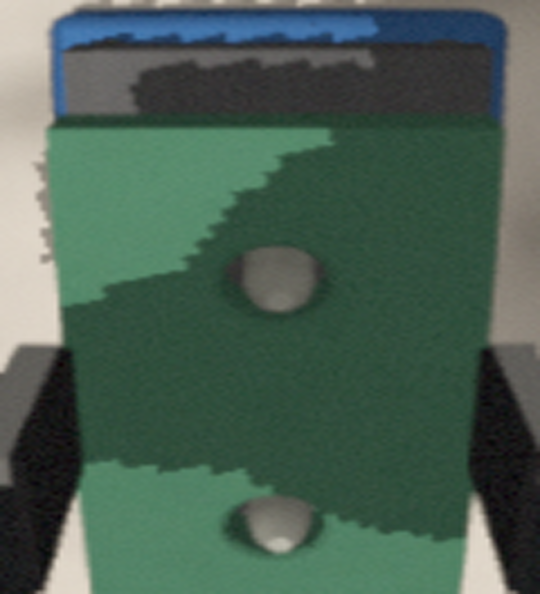

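Both pins are through, at (280,280) and (280,522). I'll lower the plate onto the steel one.

Call:
arm_command --plan '[-1,0,0,-0.7,0,0,0,-1,0,0,-0.7,0,0,0,-1,0,0,-0.6,0,0,0,-1,0,0,-0.3,0,0,0,-1,0,0,0,0,0,0]'

```text
t: 14.6
eef_pos: [0.634, 0.1131, 0.0294]
ee_rot: [0.139, 0.99, -0.0, -0.001]
contact_force: [0.0, 0.2, -2.5]
grip_width: 0.537
gripper_force: 62.4
```

Call:
arm_command --plan '[-1,0,0,-0.1,0,0,0,-1,0,0,0,0,0,0]'

```text
t: 14.8
eef_pos: [0.6349, 0.1132, 0.0295]
ee_rot: [0.139, 0.99, 0.0, 0.0]
contact_force: [0.1, -1.4, -2.0]
grip_width: 0.539
gripper_force: 62.4
```

Call:
arm_command --plan '[-1,0,0,-0.15,0,0,0,-1,0,0,-0.15,0,0,0,-1,0,0,0,0,0,0]'

```text
t: 15.1
eef_pos: [0.6348, 0.1131, 0.0263]
ee_rot: [0.139, 0.99, 0.0, 0.0]
contact_force: [-0.3, 0.1, -2.8]
grip_width: 0.534
gripper_force: 62.4
```

Call:
arm_command --plan '[1,0,0,0,0,0,0,1,0,0,0,0,0,0,1,0,0,0,0,0,0,1,0,0,2,0,0,0,1,0,0,4,0,0,0]'

```text
t: 15.6
eef_pos: [0.632, 0.113, 0.0835]
ee_rot: [0.139, 0.99, -0.001, -0.003]
contact_force: [0.3, 0.0, -0.2]
grip_width: 1.003
gripper_force: 0.0
```

Call:
arm_command --plan '[1,0,0,4.5,0,0,0,1,-3.4,-2,4,0,0,0.035,1,-3.4,-2,0,0,0,0.035,1,-3.4,-2,0,0,0,0.035,1,-3.4,-2,0,0,0,0.035]'

```text
t: 16.1
eef_pos: [0.5015, 0.0348, 0.1676]
ee_rot: [0.068, 0.998, -0.0, 0.001]
contact_force: [1.0, -0.7, -0.1]
grip_width: 1.001
gripper_force: 0.0
```

Call:
arm_command --plan '[1,0,0,0,0,0,0,1,0,0,0,0,0,0,1,0,0,0,0,0,0,1,0,0,0,0,0,0]'

```text
t: 16.5
eef_pos: [0.5038, 0.0357, 0.1671]
ee_rot: [0.069, 0.998, 0.0, 0.001]
contact_force: [-0.1, 0.3, -0.7]
grip_width: 1.0
gripper_force: 0.0
```

```bash
python3 - <<'E'
from h import *
st(); shot('wrist'); print(poseof('wrist','brass_plate',.010)); print(poseof('wrist','copper_plate',.010)); st()
shot('top');print(poseof('top','steel_plate',.024),poseof('top','green_plate',.034))
E
```

```text
t 16.5 tcp [503.8  35.7 167.1] yaw 172.08 tilt [0.0011 0.0001] F [-0.1  0.3 -0.7] gw 1.0 gf 0.0 q [-0.09  0.21 -0.25  1.11  0.    0.05]
[]
[('copper_plate', 0.77, [494.2, 156.3, 68.1, 35.5, -13.8], [371.0, 152.0])]
t 16.65 tcp [503.1  35.7 166.7] yaw 172.09 tilt [-0.0002  0.0001] F [-0.4 -0.1  0.9] gw 1.002 gf 0.0 q [-0.09  0.21 -0.26  1.11  0.    0.05]
[('steel_plate', 0.6, [679.9, 104.8, 62.0, 30.6, -80.9], [269.0, 139.0])] [('green_plate', 0.8, [635.5, 111.2, 90.6, 47.3, -15.5], [268.0, 156.0])]
```

The network missed the brass plate here, so I'll retry and segment by colour near the expected spot.

```bash
cat >> h.py <<'E'
def bycolor(im,cam,x,y,z,lo,hi):
    hsv=cv2.cvtColor(im,cv2.COLOR_RGB2HSV);m=cv2.inRange(hsv,lo,hi)
    n,l,s,ce=cv2.connectedComponentsWithStats(m)
    p=proj([[x/1000,y/1000,z]],cam)[0]
    k=min([i for i in range(1,n) if s[i,4]>300],key=lambda i:np.linalg.norm(ce[i]-p))
    c=max(cv2.findContours((l==k).astype(np.uint8),cv2.RETR_EXTERNAL,cv2.CHAIN_APPROX_NONE)[0],key=len)[:,0,:]
    w=toworld(cam,c,z)[:,:2]*1000
    (cx,cy),(a,b),g=cv2.minAreaRect(w.astype(np.float32))
    if a<b:a,b,g=b,a,g+90
    print('color',ce[k].round(0),np.round([cx,cy,a,b,(g+90)%180-90],1))
E
python3 - <<'E'
from h import *
st(); im=shot('wrist','w9.png'); print(poseof('wrist','brass_plate',.010))
bycolor(im,'wrist',499,33,.01,(15,90,60),(38,255,255));st()
E
```

```text
t 16.8 tcp [502.7  35.5 166.7] yaw 172.07 tilt [-0.0003  0.0001] F [ 0.1 -0.1 -0.1] gw 1.001 gf 0.0 q [-0.09  0.21 -0.26  1.11  0.    0.05]
[('brass_plate', 0.8, [496.6, 32.8, 81.4, 41.8, -7.1], [258.0, 170.0])]
color [259. 170.] [497.1  33.7  80.5  40.8  -8. ]
t 16.9 tcp [502.6  35.5 166.8] yaw 172.06 tilt [-0.0002  0.0001] F [-0.1 -0.6 -0.5] gw 1.0 gf 0.0 q [-0.09  0.21 -0.26  1.11  0.    0.05]
```

View pics/w9.png

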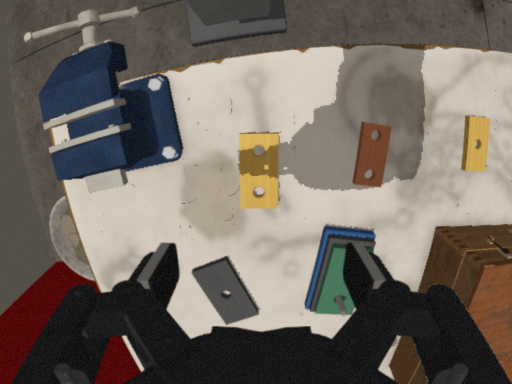

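The brass plate is at (259,170) with holes at (259,150) and (259,192), and the green plate is seated on the jig stack at (340,280). I'll grasp brass with the fingers partly closed to clear the vise at (150,130).

Call:
arm_command --plan '[0.4,-0.5,-0.2,-4,0,0,0,0.4,0,0,-4.5,0,0,0,0.4,0,0,-4,0,0,0,0.4,0,0,-2.5,0,0,0,0.4,0,0,0,0,0,0]'

```text
t: 17.4
eef_pos: [0.4941, 0.0336, 0.0136]
ee_rot: [0.069, 0.998, 0.0, -0.004]
contact_force: [-0.5, 0.1, 0.0]
grip_width: 0.703
gripper_force: 0.0
```

Call:
arm_command --plan '[0.4,0,0,-0.8,0,0,0,0.4,0,0,-0.7,0,0,0,0.3,0,0,0,0,0,0,0.2,0,0,0,0,0,0,0.1,0,0,0,0,0,0]' --force 40

```text
t: 17.9
eef_pos: [0.4981, 0.0333, 0.0027]
ee_rot: [0.069, 0.998, 0.0, 0.001]
contact_force: [-1.0, 0.4, -0.2]
grip_width: 0.555
gripper_force: 0.0
```

Call:
arm_command --plan '[-1,0,0,0,0,0,0,-1,0,0,0,0,0,0,-1,0,0,0,0,0,0,-1,0,0,0,0,0,0,-1,0,0,0,0,0,0]' --force 60

```text
t: 18.4
eef_pos: [0.4981, 0.0334, 0.0031]
ee_rot: [0.069, 0.998, 0.0, 0.001]
contact_force: [-0.9, 0.7, 5.2]
grip_width: 0.444
gripper_force: 59.9
```

Call:
arm_command --plan '[-1,0,0,1,0,0,0,-1,0,0,3.5,0,0,0,-1,0,0,4,0,0,0,-1,0,0,2.3,0,0,0,-1,0.6,0.4,0,0,0,-0.013]'

```text
t: 18.9
eef_pos: [0.5056, 0.037, 0.1141]
ee_rot: [0.076, 0.997, -0.0, 0.003]
contact_force: [0.4, 0.5, -2.8]
grip_width: 0.442
gripper_force: 61.0
```

Call:
arm_command --plan '[-1,3.2,1.9,0,0,0,-0.032,-1,3.3,1.9,0,0,0,-0.032,-1,3.3,1.9,0,0,0,-0.032,-1,3.3,1.9,0,0,0,-0.032,-1,0,0,-2,0,0,0]'

```text
t: 19.4
eef_pos: [0.6409, 0.1159, 0.0912]
ee_rot: [0.139, 0.99, 0.001, 0.004]
contact_force: [-0.3, -0.1, -2.2]
grip_width: 0.439
gripper_force: 61.1
```

Call:
arm_command --plan '[-1,0,0,-2,0,0,0,-1,0,0,0,0,0,0,-1,0,0,0,0,0,0,-1,0,0,0,0,0,0]'

```text
t: 19.8
eef_pos: [0.6347, 0.1133, 0.0706]
ee_rot: [0.14, 0.99, 0.0, 0.0]
contact_force: [-0.1, -0.2, -2.0]
grip_width: 0.442
gripper_force: 61.1
```

```bash
python3 - <<'E'
from h import *
hover(0.5,-3.1,80,40,'w10.png')
E
```

```text
t 19.8 tcp [634.7 113.3  70.6] yaw 163.95 tilt [0.0006 0.0002] F [-0.1 -0.2 -2. ] gw 0.442 gf 61.090325117111206 q [ 0.05  0.53 -0.03  1.01  0.    0.33]
rim bot rows [249.7 196.5] [272.5 217.9] top [249. 203.] [273.2 225.5]
rim bot rows [250.8 269. ] [271.3 285.8] top [250.3 278.6] [271.9 295.8]
tip -22 64 [256.9 200.1] [266.2 208.9]
tip -22 57 [254.4 193.4] [268.7 207. ]
tip 22 64 [257.5 270.3] [265.9 277.3]
tip 22 57 [255.2 262.2] [268.2 273.1]
base corners [[213.9, 129.1], [308.6, 128.8], [305.6, 209.5], [217.3, 209.7]]
edge pred [[219.2, 179.2], [302.9, 179.2]]
```

View pics/w10.png

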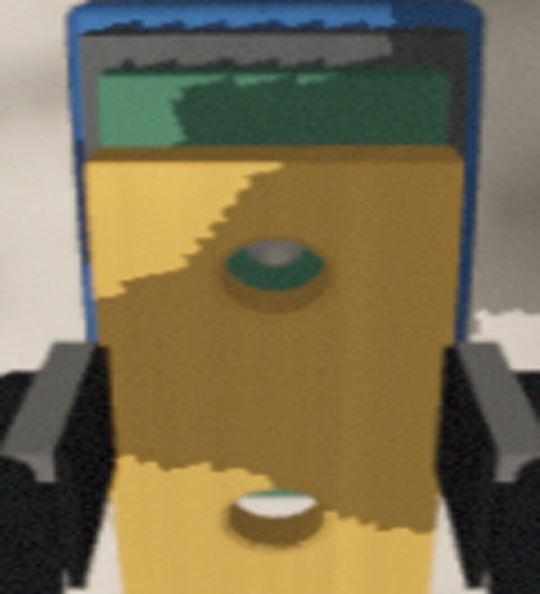

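Sideways the nose (275,250) is centred in the hole (276,265). Lengthwise I'll add +0.5 mm and descend.

Call:
arm_command --plan '[-1,0.05,0,0,0,0,0,-1,0,0,-0.5,0,0,0,-1,0,0,-0.5,0,0,0,-1,0,0,-0.5,0,0,0,-1,0,0,0,0,0,0]'

```text
t: 20.35
eef_pos: [0.634, 0.1133, 0.0536]
ee_rot: [0.139, 0.99, -0.0, -0.001]
contact_force: [0.6, 0.3, -1.7]
grip_width: 0.44
gripper_force: 61.1
```

Call:
arm_command --plan '[-1,0,0,-0.5,0,0,0,-1,0,0,-0.5,0,0,0,-1,0,0,-0.5,0,0,0,-1,0,0,0,0,0,0,-1,0,0,0,0,0,0]'

```text
t: 20.85
eef_pos: [0.6348, 0.1133, 0.0397]
ee_rot: [0.139, 0.99, 0.0, -0.0]
contact_force: [-0.6, -0.6, -1.8]
grip_width: 0.441
gripper_force: 61.1
```

Call:
arm_command --plan '[-1,0,0,-0.15,0,0,0,-1,0,0,-0.12,0,0,0,-1,0,0,0,0,0,0]'

```text
t: 21.15
eef_pos: [0.6351, 0.1133, 0.0373]
ee_rot: [0.139, 0.99, 0.0, 0.0]
contact_force: [-1.0, -0.8, -1.9]
grip_width: 0.442
gripper_force: 61.1
```

Call:
arm_command --plan '[1,0,0,0,0,0,0,1,0,0,0,0,0,0,1,0,0,0,0,0,0,1,0,0,2,0,0,0,1,0,0,4,0,0,0]'

```text
t: 21.65
eef_pos: [0.6322, 0.1132, 0.0944]
ee_rot: [0.139, 0.99, -0.001, -0.004]
contact_force: [0.2, 1.0, -0.5]
grip_width: 1.002
gripper_force: 0.0
```

Call:
arm_command --plan '[1,0,0,4.5,0,0,0,1,-3.5,1.1,3,0,0,0.01,1,-3.5,1.1,0,0,0,0.01,1,-3.5,1.1,0,0,0,0.01,1,-3.5,1.1,0,0,0,0]'

```text
t: 22.15
eef_pos: [0.494, 0.1576, 0.1729]
ee_rot: [0.125, 0.992, 0.0, 0.001]
contact_force: [0.5, 1.4, 0.7]
grip_width: 1.0
gripper_force: 0.0
```

Call:
arm_command --plan '[1,0,0,0,0,0,0,1,0,0,0,0,0,0,1,0,0,0,0,0,0,1,0,0,0,0,0,0,1,0,0,0,0,0,0]'

```text
t: 22.65
eef_pos: [0.4959, 0.157, 0.172]
ee_rot: [0.125, 0.992, 0.0, 0.0]
contact_force: [-0.1, -0.1, -1.0]
grip_width: 1.001
gripper_force: 0.0
```

```bash
python3 - <<'E'
from h import *
st(); im=shot('wrist'); print(poseof('wrist','copper_plate',.010))
st()
im=shot('top','t2.png');print(poseof('top','brass_plate',.044),poseof('top','green_plate',.034))
st(); im=shot('wrist'); print(poseof('wrist','copper_plate',.010))
E
```

```text
t 22.65 tcp [495.9 157.  172. ] yaw 165.64 tilt [0.0001 0.0001] F [-0.1 -0.1 -1. ] gw 1.001 gf 0.0 q [ 0.15  0.23 -0.21  1.13  0.    0.4 ]
[('copper_plate', 0.59, [494.4, 157.0, 68.2, 31.7, -13.6], [261.0, 172.0]), ('copper_plate', 0.4, [493.9, 304.4, 68.6, 39.6, -5.2], [390.0, 142.0])]
t 22.75 tcp [495.5 157.1 171.9] yaw 165.65 tilt [-0.0002  0.    ] F [-1.2 -1.  -0.2] gw 1.003 gf 0.0 q [ 0.15  0.23 -0.21  1.13  0.    0.4 ]
[('brass_plate', 0.94, [636.0, 112.2, 80.1, 41.9, -17.8], [268.0, 155.0])] [('green_plate', 0.54, [652.8, 91.4, 75.6, 36.3, 18.1], [275.0, 148.0])]
t 22.9 tcp [495.1 157.2 172. ] yaw 165.67 tilt [-0.0003  0.    ] F [ 0.3 -0.2 -0.2] gw 1.003 gf 0.0 q [ 0.15  0.23 -0.21  1.13  0.    0.4 ]
[('copper_plate', 0.59, [494.3, 157.0, 69.0, 31.6, -13.6], [261.0, 173.0])]
```

Call:
arm_command --plan '[0.2,0,0,-4,0,0,0.013,0.2,0,0,-4.5,0,0,0,0.2,0,0,-4,0,0,0,0.2,0,0,-3,0,0,0,0.2,0,0,0,0,0,0]'

```text
t: 23.5
eef_pos: [0.4911, 0.1567, 0.0134]
ee_rot: [0.118, 0.993, -0.001, -0.004]
contact_force: [-0.7, 0.7, 0.2]
grip_width: 0.597
gripper_force: 0.0
```

Call:
arm_command --plan '[0.2,0,0,-0.8,0,0,0,0.2,0,0,-0.6,0,0,0,0.2,0,0,0,0,0,0,0.1,0,0,0,0,0,0,0,0,0,0,0,0,0]' --force 40

```text
t: 24.0
eef_pos: [0.4958, 0.1575, 0.0042]
ee_rot: [0.118, 0.993, 0.0, 0.001]
contact_force: [0.4, 0.6, -0.8]
grip_width: 0.501
gripper_force: 0.0
```

Call:
arm_command --plan '[-1,0,0,0,0,0,0,-1,0,0,0,0,0,0,-1,0,0,0,0,0,0,-1,0,0,0,0,0,0,-1,0,0,0,0,0,0]' --force 60

```text
t: 24.5
eef_pos: [0.4956, 0.1574, 0.0043]
ee_rot: [0.118, 0.993, 0.0, 0.001]
contact_force: [-1.0, -0.1, 6.4]
grip_width: 0.346
gripper_force: 59.1
```

Call:
arm_command --plan '[-1,0,0,1,0,0,0,-1,0,0,3.5,0,0,0,-1,0,0,4,0,0,0,-1,0,0,2.3,0,0,0,-1,0.9,-0.4,0,0,0,-0.003]'

```text
t: 25.0
eef_pos: [0.5059, 0.154, 0.1156]
ee_rot: [0.119, 0.993, 0.001, 0.003]
contact_force: [1.1, -0.3, -1.8]
grip_width: 0.347
gripper_force: 59.8
```

Call:
arm_command --plan '[-1,3.2,-1,0,0,0,-0.01,-1,3.3,-1,0,0,0,-0.01,-1,3.3,-1,0,0,0,-0.01,-1,3.3,-1,0,0,0,-0.01,-1,0,0,-2,0,0,0]'

```text
t: 25.5
eef_pos: [0.6417, 0.1114, 0.0925]
ee_rot: [0.141, 0.99, 0.0, 0.004]
contact_force: [-0.1, -0.3, -1.9]
grip_width: 0.347
gripper_force: 59.8
```

Call:
arm_command --plan '[-1,0,0,-2,0,0,0,-1,0,0,0,0,0,0,-1,0,0,0,0,0,0,-1,0,0,0,0,0,0]'

```text
t: 25.9
eef_pos: [0.6354, 0.1134, 0.072]
ee_rot: [0.139, 0.99, 0.0, 0.001]
contact_force: [-0.4, 0.4, -0.2]
grip_width: 0.35
gripper_force: 59.7
```

```bash
python3 - <<'E'
from h import *
hover(0.7,-4.3,68,32,'w11.png')
E
```

```text
t 25.9 tcp [635.4 113.4  72. ] yaw 163.97 tilt [0.0011 0.0001] F [-0.4  0.4 -0.2] gw 0.35 gf 59.7239488363266 q [ 0.05  0.53 -0.02  1.02  0.    0.33]
rim bot rows [249.7 195.6] [272.4 216.8] top [249.  201.9] [273.1 224.3]
rim bot rows [250.8 267.7] [271.2 284.4] top [250.3 277.2] [271.7 294.4]
tip -22 64 [256.5 198.1] [265.7 206.8]
tip -22 57 [254.  191.5] [268.2 205. ]
tip 22 64 [257.1 268.2] [265.4 275.1]
tip 22 57 [254.8 260.1] [267.7 271. ]
base corners [[213.9, 127.9], [308.0, 127.6], [305.1, 207.9], [217.1, 208.1]]
edge pred [[228.1, 190.2], [293.9, 190.2]]
```

View pics/w11.png

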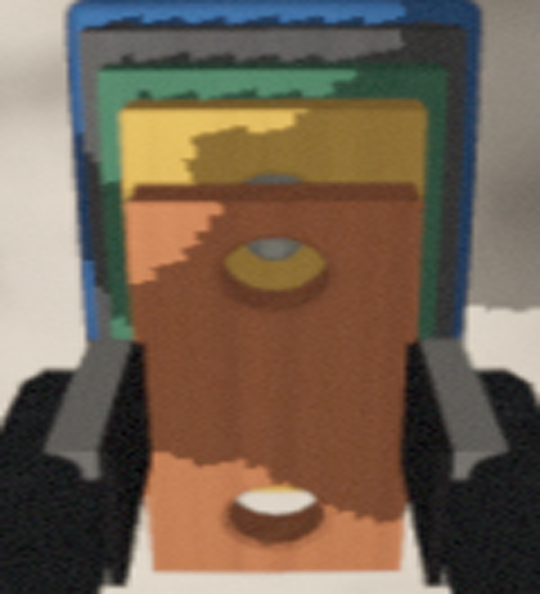

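The nose (275,248) is centred in the hole (275,264), with brass, green and steel nested below. I'll descend.

Call:
arm_command --plan '[-1,0,0,-0.5,0,0,0,-1,0,0,-0.5,0,0,0,-1,0,0,-0.5,0,0,0,-1,0,0,0,0,0,0,-1,0,0,0,0,0,0]'

```text
t: 26.45
eef_pos: [0.6347, 0.1133, 0.0559]
ee_rot: [0.139, 0.99, -0.0, -0.0]
contact_force: [-1.1, -0.2, -0.7]
grip_width: 0.348
gripper_force: 59.7
```

Call:
arm_command --plan '[-1,0,0,-0.4,0,0,0,-1,0,0,0,0,0,0,-1,0,0,0,0,0,0]'

```text
t: 26.75
eef_pos: [0.6348, 0.1133, 0.0521]
ee_rot: [0.139, 0.99, 0.0, -0.0]
contact_force: [0.5, -0.8, -1.1]
grip_width: 0.342
gripper_force: 59.7
```

Call:
arm_command --plan '[-1,0,0,-0.2,0,0,0,-1,0,0,-0.17,0,0,0,-1,0,0,0,0,0,0,-1,0,0,0,0,0,0]'

```text
t: 27.15
eef_pos: [0.6349, 0.1133, 0.0485]
ee_rot: [0.139, 0.99, 0.0, -0.0]
contact_force: [0.2, -0.0, -1.6]
grip_width: 0.353
gripper_force: 59.8
```

Call:
arm_command --plan '[1,0,0,0,0,0,0,1,0,0,0,0,0,0,1,0,0,0,0,0,0,1,0,0,2,0,0,0,1,0,0,4,0,0,0]'

```text
t: 27.65
eef_pos: [0.6322, 0.1131, 0.1055]
ee_rot: [0.139, 0.99, -0.001, -0.004]
contact_force: [-0.3, -1.0, -0.3]
grip_width: 0.997
gripper_force: 0.0
```

Call:
arm_command --plan '[1,0,0,4.5,0,0,0,1,-4,0,2,0,0,0,1,-4,0,0,0,0,0,1,-4,0,0,0,0,0,1,-3,0,0,0,0,0]'

```text
t: 28.15
eef_pos: [0.4827, 0.1134, 0.1739]
ee_rot: [0.139, 0.99, 0.0, 0.0]
contact_force: [-0.5, 0.5, 0.3]
grip_width: 1.0
gripper_force: 0.0
```

Call:
arm_command --plan '[1,0,0,0,0,0,0,1,0,0,0,0,0,0,1,0,0,0,0,0,0]'

```text
t: 28.45
eef_pos: [0.4863, 0.1133, 0.174]
ee_rot: [0.14, 0.99, 0.0, 0.001]
contact_force: [1.1, 0.7, -0.1]
grip_width: 0.999
gripper_force: 0.0
```

```bash
python3 - <<'E'
from h import *
st(); im=shot('top'); print(poseof('top','copper_plate',.054),poseof('top','odd_steel_plate',.01),poseof('top','odd_brass_plate',.01))
im2=shot('scene')
a=cv2.resize(im[110:200,220:330],(440,360),interpolation=cv2.INTER_CUBIC)
p=proj([[.635,.113,.04]],'scene')[0].astype(int);print(p)
b=cv2.resize(im2[p[1]-45:p[1]+45,p[0]-45:p[0]+45],(360,360),interpolation=cv2.INTER_CUBIC)
cv2.imwrite('pics/fin.png',np.hstack([a,b])[:,:,::-1])
E
```

```text
t 28.45 tcp [486.3 113.3 174. ] yaw 163.96 tilt [0.002  0.0001] F [ 1.1  0.7 -0.1] gw 0.999 gf 0.0 q [ 0.07  0.19 -0.26  1.12 -0.    0.35]
[('copper_plate', 0.55, [635.0, 112.3, 68.6, 31.5, -16.3], [268.0, 156.0])] [('odd_steel_plate', 0.68, [647.3, -29.5, 92.1, 50.8, 15.8], [324.0, 152.0])] [('odd_brass_plate', 0.74, [496.7, 305.2, 67.9, 36.7, -6.8], [191.0, 214.0])]
[237 181]
```

View pics/fin.png

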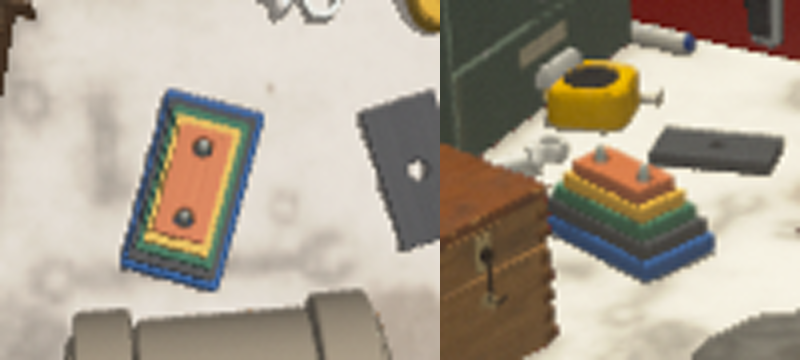

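The stack is complete and flat in both views, with the pins showing at (203,147) and (184,217) in the left crop. The single-hole plates haven't moved.

```bash
python3 -c "
from cell import env
print(env.sign_off())"
```

```text
the job is handed in; nothing more can be done
None
```

The steel, green, brass and copper plates are stacked in that order on both pins, flat and released, the single-hole plates haven't moved, and the job is handed in; the sign-off gave no verdict.

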